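# Register a vial block in the corner of the sampler's loading deck and hold it

## Task

Pick up the oblong aluminium vial block, set it flat on the dark loading deck with its long side along the longer fence, and press it fully into the corner so that it sits flush against both fences at once. Finish while still holding it there with the fingers, pushing firmly against both fences; do not let go. Leave everything else where it stands.

Things in the scene. Friction and masses are not known exactly. Their poses are not given: they have to be found in the camera images.
- block: Oblong aluminium vial block, 96 mm along its x, 124 mm along y, 45 mm tall, 0.5 to 0.8 kg: a 10 mm base, two raised rows of wells (26 mm wide each, wells only shallow marks) and between them a channel 44 mm wide, open at both y ends. A round steel post, 18 mm diameter, its top 55 mm above the underside, stands in mid-channel. Origin: centre of underside. Its x starts within 0.7 rad of world x.
- deck: Fixed dark steel plate on the bench, 220 mm along its x, 250 mm along y, 12 mm thick, x within 0.4 rad of world x. Origin: centre of underside. Two rigid aluminium fences, 12 mm thick, rise 45 mm above its top; inner corner at deck (0.095, 0.113) m. The block seated there (block x along or against deck x) has its origin at deck (0.047, 0.051, 0.012) m.
- fence_long: The longer fence, fixed on the deck along its far (+x) edge, 250 mm long along the deck's y, 45 mm tall. Origin: middle of the lower edge of its inner face (which looks to the deck's -x), at deck (0.095, 0, 0.012). Axes as the deck's. Rigid.
- fence_short: The shorter fence, fixed on the deck along its +y edge, 150 mm long along the deck's x, 45 mm tall. Origin: middle of the lower edge of its inner face (which looks to the deck's -y), at deck (0.020, 0.113, 0.012). Axes as the deck's. Rigid.
- square_block: A similar but square aluminium vial block, 96 x 96 x 45 mm, with the same channel and post; not wanted, leave it. The two blocks' places on the bench are swapped at random. Origin: centre of the underside.
- vial: A small amber vial with a white cap, 23 mm in diameter, 46 mm tall, standing on the free part of the deck away from the corner. Leave it. Origin: centre of the underside.
- amber_bottle: An amber solvent bottle with a blue cap, 86 mm in diameter, 190 mm tall, left side of the bench. Leave it. Origin: centre of the underside.
- jar_a: A clear jar, 68 mm in diameter, 110 mm tall, left side of the bench. Leave it. Origin: centre of the underside.
- jar_b: A clear jar, 60 mm in diameter, 85 mm tall, far side, right of the middle. Leave it. Origin: centre of the underside.
- tip_box: A grey box with a white lid, 122 x 87 x 59 mm, near right. Leave it. Origin: centre of the underside.
- screwdriver: A screwdriver lying at the far side. Leave it. Origin: underside, along its length.
Not all that is in view belongs to the job. Leave any orange look-alike of the block alone.

How it is judged (in metres and radians):
On the way:
1. the oblong block is lifted clear of the bench in the fingers (height (world z) of block above 0.02 m and contact force between the fingers and block above 1 N and contact force between block and deck below 0.1 N), for 0.2 s.
At the end, for the whole second after the job is handed in: Block flat on the deck (within 2.5 mm, tilt under 0.03 rad), long side along the longer fence (0.03 rad), within 2 mm of both fences, pressing each with over 1.5 N, still in or against the fingers (over 1.5 N) and at rest; every other loose thing within 15 mm of its start (contact force between block and fence_long above 1.5 N and contact force between block and fence_short above 1.5 N and contact force between the fingers and block above 1.5 N and x of block in the frame of deck between 0.045 and 0.05 m and y of block in the frame of deck between 0.049 and 0.054 m and z of block in the frame of deck between 0.009 and 0.0145 m and angle between the x axis of block and the x axis of deck, either way round below 0.03 rad and angle between block's own z axis and vertical below 0.03 rad and linear speed of block below 0.01 m/s and distance of each of square_block, vial, amber_bottle, jar_a, jar_b, tip_box, screwdriver from where it was at the start of the episode below 0.015 m); the arm keeps its last pose, push and grip.
It fails at once if another loose thing is pushed away or knocked over (distance of any of square_block, vial, amber_bottle, jar_a, jar_b, tip_box, screwdriver from where it was at the start of the episode above 0.03 m).
It also fails if it takes over 48 s, if anything falls off the work surface, if the arm or the gripper's body presses on something with over 40 N, if the wrist force passes 120 N, or if a joint passes its speed limit or range.

## Robot

A 6-joint arm with a two-finger parallel gripper is mounted at the origin on the work surface. World frame = base frame: x ahead of the robot, y to its left, z up, the work surface at z = 0. Lengths are in mm, angles in rad, forces in N, time in s.
With the tool pointing down it reaches from about 400 to 925 mm from the base axis. Payload 12.5 kg.
Tool frame: the origin (TCP) lies on the centre line of the jaws, within the pads' length; the fingertips stand 25 mm ahead of it and the grasp point (between the pads) lies 6 mm ahead of it (env.tip_extent is the distance from the TCP to the fingertips, in mm); x points along the fingers, z is the direction in which the jaws open and shut, and the axes are right-handed (so a half turn about x gives the same grasp; the last joint's range is limited). The gripper opens to 95 mm and grips with 3 to 60 N. Pads are 20 mm wide; open, the fingers measure 119 mm over their backs; the gripper's body (75 mm by 180 mm) begins 59 mm behind the grasp point.
Start: joints at [-1.314, 0.491, 1.559, -0, 1.092, -0.106], TCP at [221.831, -584.324, 239.661] pointing down, gripper open.
Joint ranges: [-3.1, 3.1], [-0.84, 2.19], [0.05, 2.79], [-1.13, 4.28], [0.06, 2.93], [-2.69, 2.69]. Speed limits (rad/s): [2.22, 2.22, 2.79, 3.14, 3.14, 3.14].

## Interface

Orientations are given as [roll, pitch, yaw] about the fixed x, y, z axes, in that order (R = Rz(yaw) Ry(pitch) Rx(roll)).
In Python, from cell import env gives the robot as it stands.
- The arm moves only by the tool step_arm, never from a script. Its argument "rows" is a list of rows, each a list of 6 numbers: the shift along the tool's x, y, z in mm, then the turn, a rotation vector about the tool's x, y, z in rad. In form: [[x, y, z, wx, wy, wz], ...]. A call has 1 to 8 rows; each row shifts and turns the pose as measured when the row begins, along the tool's axes as they then stand; what a row does not reach is not made up. A row lasts 1/8 s, in which the tool goes at most 62.5 mm and 10.7 degrees, less where a joint would pass 70% of its speed; a pose out of reach is approached as far as the arm can. A call is refused whole if a number of a shift passes 62.5 or a number of a turn 0.188, either way. A call with a gripper value outside its range is refused whole. "grip" is the finger opening in mm, from 0 to 95.1, set as the call begins (left out, the last holds). The fingers move at their own pace and stop on an object; the grip force is fixed at half the most. Time passes only in rows, so rows that do not move let the fingers close. It gives the time, the measured TCP pose, the force and the opening at its end, in the units of the state.
- env.state(): the state, without advancing time (a new reading comes with each control period).
- env.read_camera(name): name is "scene" or "side" or "wrist"; returns the picture (480x640x3 uint8, red, green, blue); there is no depth.
- env.get_calibration(name): a dict with "fx", "fy", "cx", "cy" (pixels), "pose" (4x4, takes a point from camera to world coordinates); the wrist camera has in their place "hand_eye" (4x4, takes a point from camera to tool coordinates, whose origin is the TCP and whose axes are the tool frame's). Camera axes: x right, y down, z forward; pixel columns grow to the right and rows downward; lengths in mm; the calibration is good to about 2 mm. A picture is of the moment at which its call begins: read the wrist's pose just before it. get_calibration takes no time and is no camera call.
- env.job_done(): hands the job in, once; it reports no verdict.
The state is a dict: "t": time; "joints": joint angles; "qvel": joint speeds; "tau": joint torques, N m; "eef_pos": TCP position; "tcp_rot": TCP orientation; "ft_force": force on the tool from outside, world axes, zero at the start; "moment": the same for the moment, N m; "opening": opening from 0.0 (shut) to 1.0 (fully open).
Only numpy, scipy, OpenCV 4.12 (cv2) and the standard library are available. Lean on these libraries where they do the work, as an engineer would, in place of code of your own. Each camera call takes 0.05 s, during which the arm holds its last target.

## Working session

There is one attempt and no reset: what is moved stays moved. The work goes in short steps, Python scripts to look and compute and a tool call to move; the robot and the scene stay as the last step left them, time stands still between calls to the robot, and variables do not carry over. Pictures are saved under pics/ and viewed, and the job is handed in when it is done.

Besides the shell and the picture viewer there is one more tool, called after "Call:" as name(argument=value, ...), one argument or row to a line, values as JSON. step_arm: Moves the arm, as the interface text tells. Its arguments: {"type":"object","properties":{"rows":{"type":"array","items":{"type":"array","items":{"type":"number"}}},"grip":{"type":"number"}},"required":["rows"]}

```bash
ls; mkdir -p pics; python3 - <<'E'
from cell import env
import cv2,numpy as np
s=env.state();print(s)
for n in ["scene","side","wrist"]:
    im=env.read_camera(n);cv2.imwrite(f"pics/{n}0.png",im[:,:,::-1]);c=env.get_calibration(n);print(n,c)
E
```

```text
pics
{'t': 0.0, 'joints': array([-1.31359625e+00,  4.91537224e-01,  1.55946411e+00,  2.32571796e-05,
        1.09170351e+00, -1.05595643e-01]), 'qvel': array([-7.18206649e-04,  2.28975307e-04,  6.38392364e-04, -4.00948621e-04,
        8.15939083e-05, -3.08710847e-04]), 'tau': array([ 1.12016824e-03, -6.12633133e+01, -2.58177781e+01,  6.92712050e-02,
        4.82102868e-02, -1.10771666e-04]), 'eef_pos': array([ 221.77700472, -584.08852934,  239.07056408]), 'tcp_rot': array([3.01745309, 1.56968394, 1.80944174]), 'ft_force': array([0.05898343, 1.22627086, 0.10691048]), 'moment': array([-0.04171254, -0.10562481,  0.03453231]), 'opening': 0.998067203461096}
scene {'fx': 613.4918114843728, 'fy': 613.4918114843728, 'cx': 311.0796428529772, 'cy': 245.49198901739967, 'pose': array([[-6.42117722e-01,  5.14328323e-01, -5.68463901e-01,
         1.47484637e+03],
       [ 7.66605967e-01,  4.31144750e-01, -4.75846084e-01,
         7.57709057e+02],
       [ 3.49107741e-04, -7.41337022e-01, -6.71132846e-01,
         1.17852859e+03],
       [ 0.00000000e+00,  0.00000000e+00,  0.00000000e+00,
         
[... 241 characters left out ...]
e-01,  5.74117147e-01, -7.43749422e-01,
         1.13308364e+03],
       [ 9.76666116e-03, -7.89375484e-01, -6.13833004e-01,
         1.01382377e+03],
       [ 0.00000000e+00,  0.00000000e+00,  0.00000000e+00,
         1.00000000e+00]])}
wrist {'fx': 335.0025661569401, 'fy': 335.0025661569401, 'cx': 323.32150892632075, 'cy': 239.84710128758624, 'hand_eye': array([[ 1.75780812e-04, -2.75589575e-01,  9.61275379e-01,
        -1.44752724e+02],
       [ 5.55946502e-04, -9.61275219e-01, -2.75589631e-01,
         7.76297838e+01],
       [ 9.99999830e-01,  5.82861053e-04, -1.57606777e-05,
         9.67376177e-01],
       [ 0.00000000e+00,  0.00000000e+00,  0.00000000e+00,
         1.00000000e+00]])}
```

View pics/scene0.png

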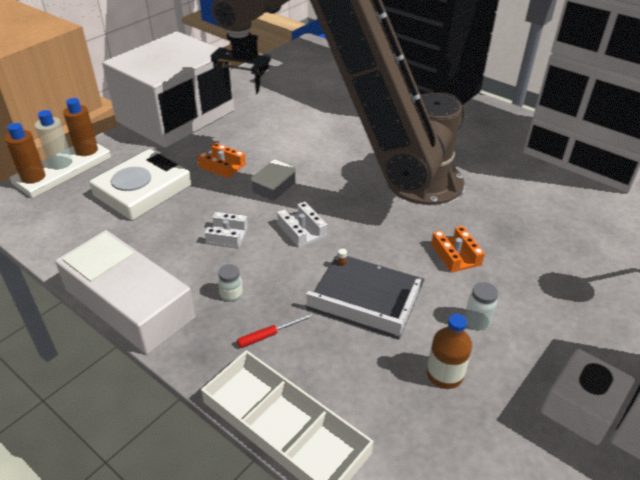

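View pics/side0.png

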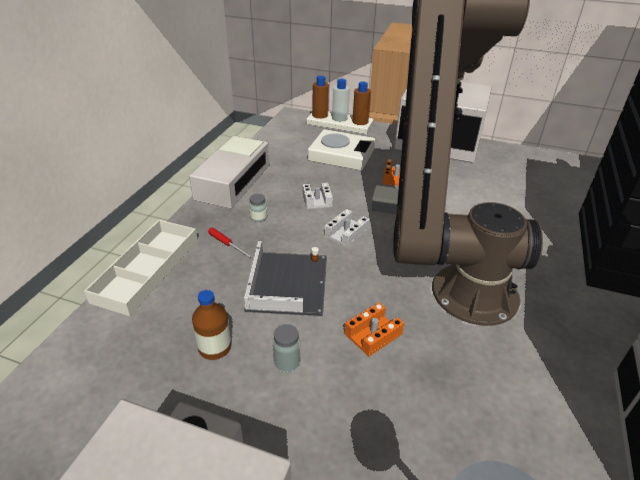

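View pics/wrist0.png

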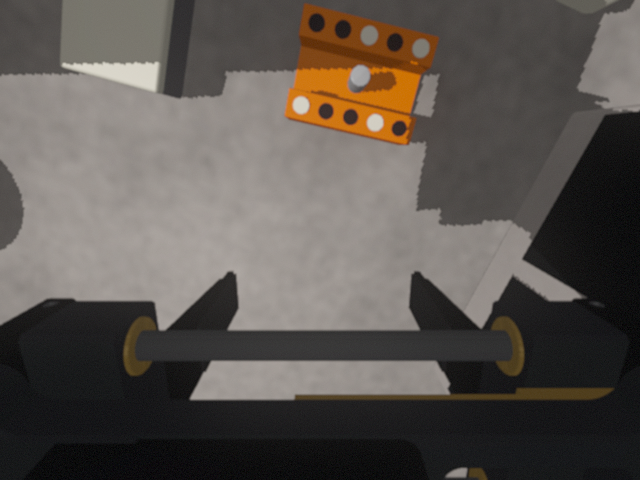

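The scene picture shows two aluminium blocks, at about (226,230) and (302,223). The deck is at (365,293), with the fences along its near edges, and the vial is at (342,256). Next I'll enlarge these areas.

```bash
python3 - <<'E'
import cv2,numpy as np
a=cv2.imread("pics/scene0.png");b=cv2.imread("pics/side0.png")
cv2.imwrite("pics/c1.png",cv2.resize(a[190:340,190:440],None,fx=3.2,fy=3.2,interpolation=cv2.INTER_CUBIC))
cv2.imwrite("pics/c2.png",cv2.resize(b[170:330,220:420],None,fx=3.6,fy=3.6,interpolation=cv2.INTER_CUBIC))
E
```

```text
(no output)
```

View pics/c1.png

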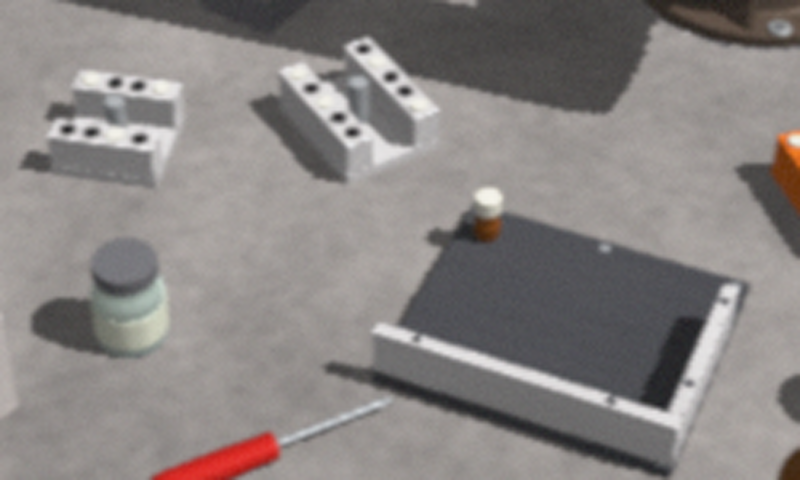

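View pics/c2.png

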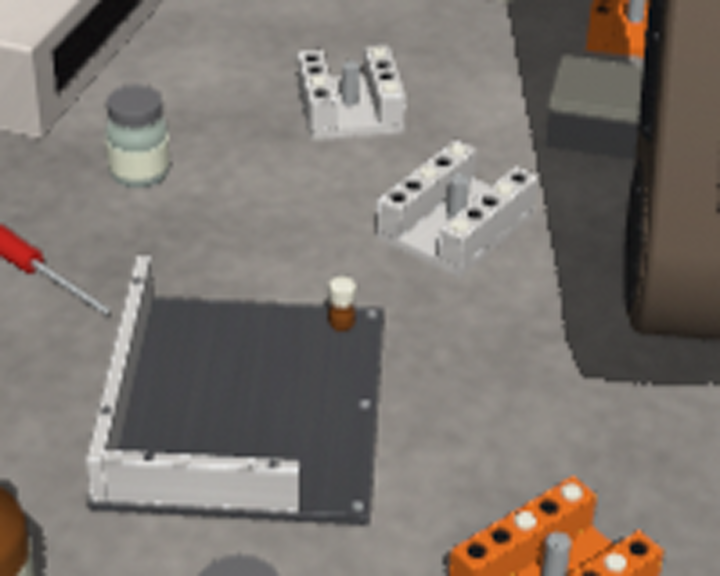

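```bash
cat > h.py <<'E'
import numpy as np
from cell import env
from scipy.spatial.transform import Rotation as R
def ray(c,T,uv,z):
    d=T[:3,:3]@np.array([(uv[0]-c['cx'])/c['fx'],(uv[1]-c['cy'])/c['fy'],1]);o=T[:3,3]
    return o+d*(z-o[2])/d[2]
def cast(n,uv,z):
    c=env.get_calibration(n);return ray(c,c['pose'],uv,z)
def crop(uv,s,o): return [(uv[0]+.5)/s-.5+o[0],(uv[1]+.5)/s-.5+o[1]]
def wT(s):
    T=np.eye(4);T[:3,:3]=R.from_euler('xyz',s['tcp_rot']).as_matrix();T[:3,3]=s['eef_pos'];return T
E
python3 - <<'E'
from h import *
S=lambda uv,z:cast("scene",crop(uv,3.2,(190,190)),z)[:2].round(1)
D=lambda uv,z:cast("side",crop(uv,3.6,(220,170)),z)[:2].round(1)
print("blk scene")
for p in [(280,70),(301,64),(372,148),(347,158),(346,45),(365,38),(438,110),(415,122)]: print(S(p,45))
print("post",S((356,82),55),D((459,182),55))
print("blk side")
for p in [(377,207),(458,142),(475,150),(395,215),(440,238),(521,167),(539,177),(462,242)]: print(D(p,45))
print("fence long outer top end, corner; short outer end")
for p in [(374,329),(676,424),(742,286),(727,284)]: print(S(p,57))
for p in [(137,257),(151,258),(90,458),(105,452),(299,461)]: print(D(p,57))
print("plate z12")
for p in [(749,285),(510,212)]: print(S(p,12))
for p in [(384,305),(370,517)]: print(D(p,12))
print("vial", S((489,195),58),D((342,283),58))
print("square post",S((115,103),55),D((351,68),55))
E
```

```text
blk scene
[ 464.9 -217.5]
[ 446.  -208.6]
[493.4 -82.8]
[517.4 -90.9]
[ 398.1 -195.3]
[ 378.7 -188.6]
[416.1 -70.9]
[442.1 -76.2]
post [ 442.5 -144.8] [ 439.3 -143.1]
blk side
[502.  -92.4]
[ 462.8 -218.8]
[ 443.6 -211.8]
[482.6 -86.8]
[434.  -68.7]
[ 394.9 -200.4]
[ 374.8 -190.8]
[413.8 -70.1]
fence long outer top end, corner; short outer end
[667.   66.6]
[596.4 302.9]
[441.  262.4]
[446.8 252. ]
[669.2  65.5]
[657.2  62.5]
[598.  300.8]
[590.1 291. ]
[447.9 247.9]
plate z12
[394.8 246.4]
[452.   39.2]
[ 4.628e+02 -1.000e-01]
[391.3 243.3]
vial [487.1  41.3] [489.4  37. ]
square post [ 602.7 -290.1] [ 598.8 -291.9]
```

```bash
cat >> h.py <<'E'
def plan(pos,zang,n=None,vmax=50):
    """tool x down, z horizontal at zang; prints rows"""
    s=env.state();T=wT(s);x=np.array([0,0,-1.]);z=np.array([np.cos(zang),np.sin(zang),0]);y=np.cross(z,x)
    Rt=np.stack([x,y,z],1);p=np.array(pos,float)
    rv=(R.from_matrix(T[:3,:3]).inv()*R.from_matrix(Rt)).as_rotvec()
    d=p-T[:3,3]
    k=n or int(max(np.ceil(np.linalg.norm(d)/vmax),np.ceil(np.linalg.norm(rv)/.15),1))
    print("now",T[:3,3].round(1),"zang",np.arctan2(T[1,2],T[0,2]).round(3),"xaxis",T[:3,0].round(3),"rotvec",rv.round(3),"rows",k)
    Rc=R.from_matrix(T[:3,:3]);step=R.from_rotvec(rv/k)
    for i in range(k):
        print((Rc.inv().apply(d/k)).round(1).tolist(),(rv/k).round(3).tolist()); Rc=Rc*step
E
python3 - <<'E'
from h import *
T=wT(env.state());print(T.round(3))
for a in [1.26,1.26-np.pi]: plan((441,-144,230),a)
E
```

```text
[[-0.00000e+00  9.35000e-01  3.55000e-01  2.21788e+02]
 [ 1.00000e-03  3.55000e-01 -9.35000e-01 -5.84188e+02]
 [-1.00000e+00  0.00000e+00 -1.00000e-03  2.39218e+02]
 [ 0.00000e+00  0.00000e+00  0.00000e+00  1.00000e+00]]
now [ 221.8 -584.2  239.2] zang -1.208 xaxis [-0.     0.001 -1.   ] rotvec [-2.468e+00 -0.000e+00 -1.000e-03] rows 17
[0.6, 21.2, -19.6] [-0.145, -0.0, -0.0]
[0.6, 23.9, -16.4] [-0.145, -0.0, -0.0]
[0.6, 26.0, -12.7] [-0.145, -0.0, -0.0]
[0.6, 27.5, -8.8] [-0.145, -0.0, -0.0]
[0.6, 28.5, -4.8] [-0.145, -0.0, -0.0]
[0.6, 28.9, -0.6] [-0.145, -0.0, -0.0]
[0.5, 28.7, 3.6] [-0.145, -0.0, -0.0]
[0.5, 27.9, 7.7] [-0.145, -0.0, -0.0]
[0.5, 26.5, 11.7] [-0.145, -0.0, -0.0]
[0.5, 24.5, 15.4] [-0.145, -0.0, -0.0]
[0.5, 22.0, 18.8] [-0.145, -0.0, -0.0]
[0.5, 19.1, 21.8] [-0.145, -0.0, -0.0]
[0.5, 15.7, 24.3] [-0.145, -0.0, -0.0]
[0.5, 12.0, 26.3] [-0.145, -0.0, -0.0]
[0.5, 8.1, 27.8] [-0.145, -0.0, -0.0]
[0.5, 4.0, 28.6] [-0.145, -0.0, -0.0]
[0.5, -0.2, 28.9] [-0.145, -0.0, -0.0]
now [ 221.8 -584.2  239.2] zang -1.208 xaxis [-0.     0.001 -1.   ] rotvec [ 0.674 -0.001  0.   ] rows 10
[0.9, 36.1, -33.4] [0.067, -0.0, 0.0]
[0.9, 33.8, -35.7] [0.067, -0.0, 0.0]
[0.9, 31.3, -37.9] [0.067, -0.0, 0.0]
[0.9, 28.7, -39.9] [0.067, -0.0, 0.0]
[0.9, 25.9, -41.8] [0.067, -0.0, 0.0]
[0.9, 23.1, -43.4] [0.067, -0.0, 0.0]
[0.9, 20.1, -44.9] [0.067, -0.0, 0.0]
[0.9, 17.0, -46.1] [0.067, -0.0, 0.0]
[0.9, 13.9, -47.2] [0.067, -0.0, 0.0]
[0.9, 10.7, -48.0] [0.067, -0.0, 0.0]
```

Call:
step_arm(
  rows=[
    [1, 36, -33, 0.067, 0, 0],
    [1, 34, -36, 0.067, 0, 0],
    [1, 31, -38, 0.067, 0, 0],
    [1, 29, -40, 0.067, 0, 0],
    [1, 26, -42, 0.067, 0, 0],
    [1, 23, -43, 0.067, 0, 0],
    [1, 20, -45, 0.067, 0, 0],
    [1, 17, -46, 0.067, 0, 0],
  ],
)

```text
t: 1.15
eef_pos: [402.6, -224.9, 229.7]
tcp_rot: [-2.692, 1.569, 1.824]
ft_force: [0.7, 0.2, 0.4]
opening: 0.998
```

Call:
step_arm(
  rows=[
    [1, 14, -47, 0.067, 0, 0],
    [1, 11, -48, 0.067, 0, 0],
  ],
  grip=80,
)

```text
t: 1.4
eef_pos: [449.8, -135.0, 227.9]
tcp_rot: [-2.646, 1.569, 1.731]
ft_force: [0.6, 0.0, -0.4]
opening: 0.866
```

```bash
python3 - <<'E'
from h import *
plan((441,-144,230),1.26-np.pi)
E
```

```text
now [ 449.8 -135.   227.9] zang -1.906 xaxis [-0.     0.002 -1.   ] rotvec [-0.024 -0.002  0.001] rows 1
[-2.1, -5.4, 11.3] [-0.024, -0.002, 0.001]
```

Call:
step_arm(
  rows=[
    [-2, -5, 11, -0.024, -0.002, 0],
    [0, 0, 0, 0, 0, 0],
    [0, 0, 0, 0, 0, 0],
  ],
)

```text
t: 1.78
eef_pos: [442.5, -140.6, 229.6]
tcp_rot: [-1.725, 1.569, 2.68]
ft_force: [0.4, 0.3, -0.1]
opening: 0.839
```

```bash
python3 - <<'E'
from h import *
import cv2
s=env.state();np.save('w1.npy',wT(s))
cv2.imwrite("pics/w1.png",env.read_camera("wrist")[:,:,::-1]);print(wT(s)[:3].round(3))
E
```

```text
[[-1.00000e-03  9.53000e-01 -3.02000e-01  4.42498e+02]
 [ 1.00000e-03 -3.02000e-01 -9.53000e-01 -1.40611e+02]
 [-1.00000e+00 -2.00000e-03 -0.00000e+00  2.29585e+02]]
```

View pics/w1.png

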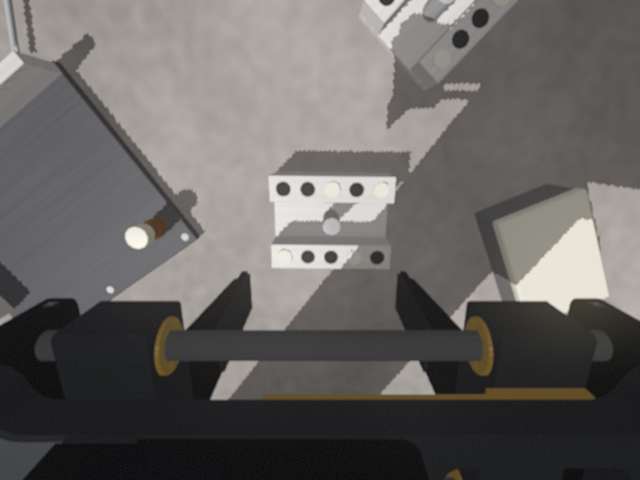

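The wrist picture shows the oblong block with its rows almost level. The post top is at (331,226), the outer edge of the upper row runs (269,177)–(396,176), and the lower row sits at about y=245–268.

```bash
python3 - <<'E'
from h import *
import cv2
im=cv2.imread("pics/w1.png")
cv2.imwrite("pics/w1c.png",cv2.resize(im[140:290,240:420],None,fx=4,fy=4,interpolation=cv2.INTER_CUBIC))
c=env.get_calibration("wrist");T=np.load('w1.npy')@c['hand_eye']
f=lambda u,z:ray(c,T,u,z)[:2]
P=[(269,177),(396,176),(273,203),(393,202),(271,246),(388,243),(271,268),(391,268)]
q=[f(p,45) for p in P];print(np.round(q,1),"post",f((331,226),55).round(1))
for i in (0,2,4,6): d=q[i]-q[i+1];print(np.linalg.norm(d).round(1),np.arctan2(-d[0],d[1]).round(3))
print(np.mean([q[0],q[1],q[6],q[7]],0))
E
```

```text
[[ 502.9 -105.2]
 [ 466.7 -223. ]
 [ 477.8 -100.3]
 [ 442.9 -213.9]
 [ 436.4  -83.1]
 [ 403.3 -198.6]
 [ 413.7  -74.8]
 [ 375.9 -194.7]] post [ 440.5 -148.7]
123.2 -0.298
118.9 -0.298
120.2 -0.279
125.8 -0.306
[ 439.81372525 -149.42699476]
```

View pics/w1c.png

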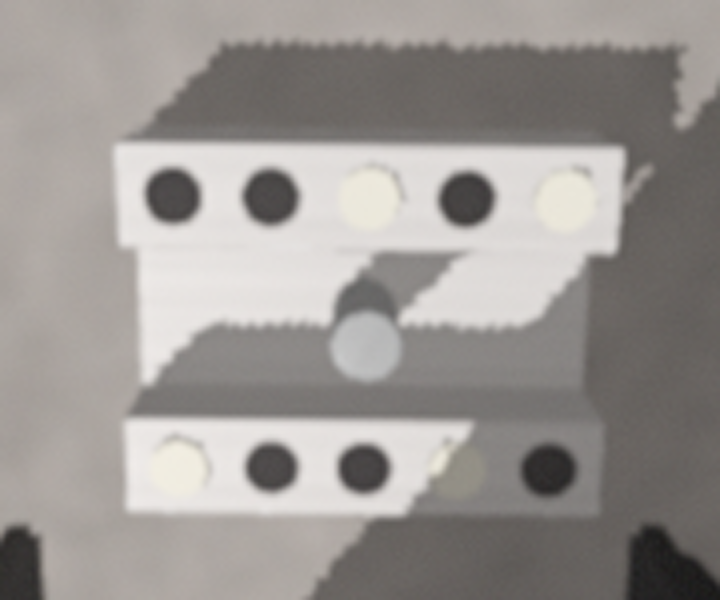

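```bash
python3 - <<'E'
from h import *
plan((440.5,-147,90),1.271-np.pi)
E
```

```text
now [ 442.5 -140.7  229.6] zang -1.878 xaxis [-0.001  0.001 -1.   ] rotvec [-0.007 -0.     0.002] rows 3
[46.5, 0.1, 2.2] [-0.002, -0.0, 0.001]
[46.5, 0.1, 2.2] [-0.002, -0.0, 0.001]
[46.5, 0.0, 2.2] [-0.002, -0.0, 0.001]
```

Call:
step_arm(
  rows=[
    [46, 0, 2, -0.002, 0, 0.001],
    [46, 0, 2, -0.002, 0, 0.001],
    [46, 0, 2, -0.002, 0, 0],
    [0, 0, 0, 0, 0, 0],
  ],
  grip=60,
)

```text
t: 2.33
eef_pos: [441.5, -148.8, 89.1]
tcp_rot: [1.536, 1.567, -0.341]
ft_force: [-0.1, 0.8, 0.9]
opening: 0.635
```

```bash
python3 - <<'E'
from h import *
import cv2
plan((440.5,-147,43),1.271-np.pi)
cv2.imwrite("pics/w2.png",env.read_camera("wrist")[:,:,::-1])
E
```

```text
now [ 441.5 -148.8   89.1] zang -1.877 xaxis [ 0.004 -0.001 -1.   ] rotvec [-0.006  0.    -0.004] rows 1
[46.1, -1.7, -1.5] [-0.006, 0.0, -0.004]
```

View pics/w2.png

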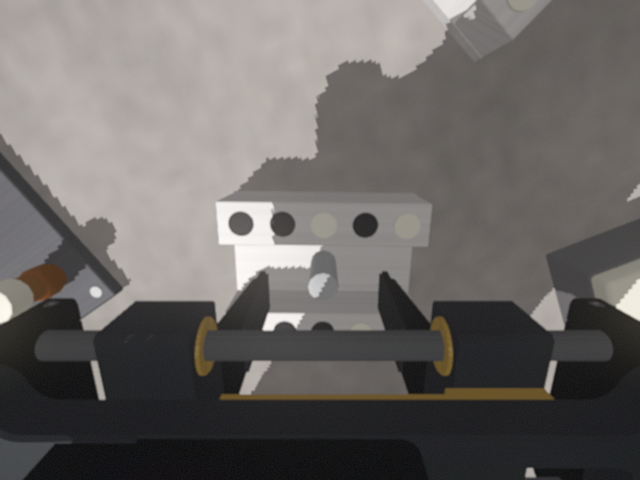

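Between the fingers (columns 265 and 383), the post is seen at (320,285), nearly centred. Before I lower, I'll check its position.

```bash
python3 - <<'E'
from h import *
c=env.get_calibration("wrist");T=wT(env.state())
p=ray(c,T@c['hand_eye'],(320,286),55);print(p, np.linalg.inv(T)@np.append(p,1))
E
```

```text
[ 441.49547116 -147.86306741   55.        ] [35.69797453 -1.48769518 -0.97855941  1.        ]
```

Call:
step_arm(
  rows=[
    [23, -1, 0, -0.003, 0, -0.002],
    [23, 0, 0, -0.003, 0, -0.002],
    [0, 0, 0, 0, 0, 0],
  ],
)

```text
t: 2.75
eef_pos: [444.6, -150.8, 49.5]
tcp_rot: [1.397, 1.559, -0.475]
ft_force: [-0.0, 0.1, 0.2]
opening: 0.632
```

Call:
step_arm(
  rows=[
    [0, 0, 0, 0, 0, 0],
    [0, 0, 0, 0, 0, 0],
    [0, 0, 0, 0, 0, 0],
    [0, 0, 0, 0, 0, 0],
    [0, 0, 0, 0, 0, 0],
    [0, 0, 0, 0, 0, 0],
  ],
  grip=0,
)

```text
t: 3.5
eef_pos: [446.3, -151.5, 53.8]
tcp_rot: [1.407, 1.553, -0.466]
ft_force: [0.8, -0.6, 0.5]
opening: 0.18
```

```bash
python3 - <<'E'
from h import *
s=env.state();print(s['joints'].round(3),s['qvel'].round(4),s['ft_force'])
plan((442,-148,43),1.271-np.pi)
E
```

```text
[-0.468  0.577  2.109  0.     0.438  1.405] [-0.0013 -0.     -0.0001  0.0006 -0.0001 -0.0008] [ 0.77331129 -0.60245609  0.46518706]
now [ 446.3 -151.5   53.8] zang -1.873 xaxis [ 0.016 -0.008 -1.   ] rotvec [-0.002  0.003 -0.018] rows 1
[10.7, -5.3, -2.1] [-0.002, 0.003, -0.018]
```

Call:
step_arm(
  rows=[
    [0.5, -1, 0, 0, 0, -0.003],
    [6, -3, -1, -0.002, 0.002, -0.01],
    [7, -3, -1, 0, 0.001, -0.012],
    [1, -1, 0, 0, 0, -0.003],
  ],
  grip=32,
)

```text
t: 4.0
eef_pos: [438.6, -146.9, 37.9]
tcp_rot: [-1.595, 1.558, 2.818]
ft_force: [0.0, -0.3, -0.1]
opening: 0.337
```

```bash
python3 - <<'E'
from h import *
s=env.state();print(s['opening'],s['ft_force'])
plan((442,-148,43),1.271-np.pi)
E
```

```text
0.33674735137682943 [ 0.03025576 -0.31404326 -0.12339548]
now [ 438.6 -146.9   37.9] zang -1.87 xaxis [-0.012  0.004 -1.   ] rotvec [ 0.    -0.     0.013] rows 1
[-5.1, 3.5, 0.0] [0.0, -0.0, 0.013]
```

Call:
step_arm(
  rows=[
    [-4, 3, 0, 0, 0, 0.01],
  ],
)

```text
t: 4.12
eef_pos: [441.4, -147.7, 41.6]
tcp_rot: [-1.7, 1.567, 2.713]
ft_force: [-0.5, -0.2, -0.7]
opening: 0.331
```

Call:
step_arm(
  rows=[
    [0, 0, 0, 0, 0, 0],
  ],
)

```text
t: 4.25
eef_pos: [441.7, -147.9, 42.0]
tcp_rot: [-1.704, 1.568, 2.709]
ft_force: [-0.4, -0.7, -1.4]
opening: 0.336
```

Call:
step_arm(
  rows=[
    [0, 0, 0, 0, 0, 0],
  ],
)

```text
t: 4.38
eef_pos: [441.8, -147.9, 42.1]
tcp_rot: [-1.699, 1.568, 2.714]
ft_force: [-0.7, 0.8, -0.6]
opening: 0.335
```

Settled. Closing now.

Call:
step_arm(
  rows=[
    [0, 0, 0, 0, 0, 0],
    [0, 0, 0, 0, 0, 0],
    [0, 0, 0, 0, 0, 0],
    [0, 0, 0, 0, 0, 0],
  ],
  grip=0,
)

```text
t: 4.88
eef_pos: [441.8, -148.1, 42.3]
tcp_rot: [-1.643, 1.569, 2.77]
ft_force: [0.1, -0.4, 0.2]
opening: 0.183
```

Call:
step_arm(
  rows=[
    [-10, 0, 0, 0, 0, 0],
    [-20, 0, 0, 0, 0, 0],
    [-25, 0, 0, 0, 0, 0],
    [-25, 0, 0, 0, 0, 0],
  ],
)

```text
t: 5.38
eef_pos: [440.0, -147.1, 123.3]
tcp_rot: [-1.726, 1.561, 2.687]
ft_force: [-0.7, -0.1, -6.4]
opening: 0.186
```

```bash
python3 - <<'E'
from h import *
import cv2
s=env.state();print(wT(s)[:3].round(3),s['opening'],s['ft_force'])
for n in ("wrist","scene","side"): cv2.imwrite(f"pics/{n}3.png",env.read_camera(n)[:,:,::-1])
a=cv2.imread("pics/scene3.png")[190:340,190:440];b=cv2.imread("pics/side3.png")[150:310,220:460]
a=cv2.resize(a,(400,240));b=cv2.resize(b,(400,267));w=cv2.resize(cv2.imread("pics/wrist3.png"),(400,300))
cv2.imwrite("pics/m3.png",np.vstack([np.hstack([a,b[:240]]),np.hstack([w,w*0])]))
E
```

```text
[[-9.00000e-03  9.55000e-01 -2.95000e-01  4.40028e+02]
 [ 4.00000e-03 -2.95000e-01 -9.55000e-01 -1.47058e+02]
 [-1.00000e+00 -1.00000e-02 -2.00000e-03  1.23280e+02]] 0.1861376227573106 [-0.66228353 -0.14436652 -6.42988653]
```

View pics/m3.png

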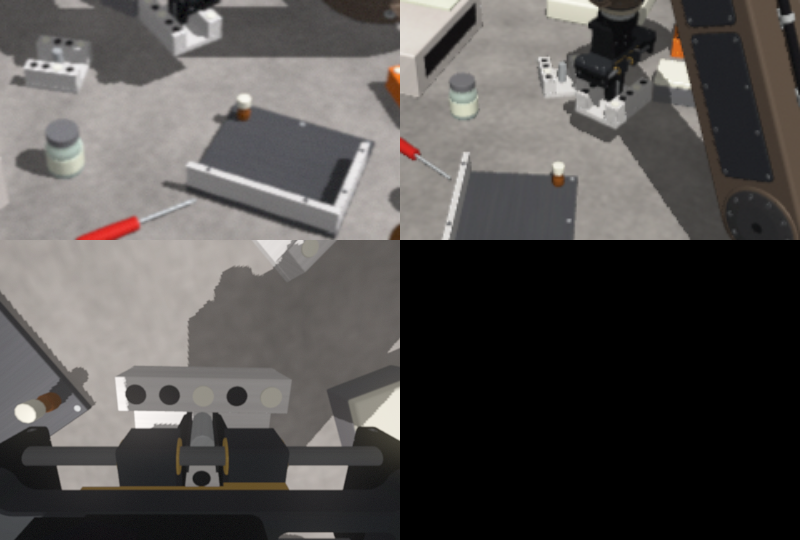

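Lifted: the force reads 6.4 N of weight and the block hangs level in the wrist view. Next I'll locate the tall bottle and jar_a so the path can clear them.

```bash
python3 - <<'E'
from h import *
print("bottle cap",cast("scene",(457,322),190)[:2],cast("side",(206,297),190)[:2])
print("jar a top",cast("scene",(484,292),110)[:2],cast("side",(286,334),110)[:2])
plan((550,190,170),-1.27,vmax=45)
E
```

```text
bottle cap [624.14149186 447.31092804] [614.23517972 448.85530596]
jar a top [430.9608977  424.05340265] [422.73545313 424.16021092]
now [ 440.6 -147.4  123.1] zang -1.87 xaxis [-0.006  0.003 -1.   ] rotvec [-0.6   -0.003  0.006] rows 8
[-5.8, 0.6, -44.3] [-0.075, -0.0, 0.001]
[-5.8, 3.9, -44.2] [-0.075, -0.0, 0.001]
[-5.8, 7.2, -43.7] [-0.075, -0.0, 0.001]
[-5.9, 10.5, -43.1] [-0.075, -0.0, 0.001]
[-5.9, 13.7, -42.2] [-0.075, -0.0, 0.001]
[-5.9, 16.8, -41.0] [-0.075, -0.0, 0.001]
[-5.9, 19.8, -39.6] [-0.075, -0.0, 0.001]
[-5.9, 22.8, -38.0] [-0.075, -0.0, 0.001]
```

Call:
step_arm(
  rows=[
    [-20, 0, -25, -0.05, 0, 0.001],
    [-14, 4, -40, -0.075, 0, 0.001],
    [-6, 7, -44, -0.075, 0, 0.001],
    [-4, 10, -43, -0.075, 0, 0.001],
    [-2, 14, -42, -0.075, 0, 0.001],
    [-2, 17, -41, -0.075, 0, 0.001],
    [0, 15, -30, -0.075, 0, 0.001],
    [0, 0, 0, 0, 0, 0],
  ],
)

```text
t: 6.52
eef_pos: [528.9, 122.1, 161.8]
tcp_rot: [-2.076, 1.555, 2.851]
ft_force: [-0.2, -1.0, -8.2]
opening: 0.183
```

Call:
step_arm(
  rows=[
    [0, 0, 0, 0, 0, 0],
    [0, 0, 0, 0, 0, 0],
  ],
)

```text
t: 6.78
eef_pos: [527.7, 121.3, 159.8]
tcp_rot: [-1.986, 1.552, 2.94]
ft_force: [-0.1, -0.0, -6.6]
opening: 0.182
```

```bash
python3 - <<'E'
from h import *
import cv2
s=env.state();print(wT(s)[:3].round(3),s['opening'],s['ft_force']);np.save('w4.npy',wT(s))
for n in ("wrist","scene","side"): cv2.imwrite(f"pics/{n}4.png",env.read_camera(n)[:,:,::-1])
plan((550,190,170),-1.27,vmax=45)
E
```

```text
[[-1.90000e-02  9.77000e-01  2.12000e-01  5.27742e+02]
 [ 4.00000e-03  2.12000e-01 -9.77000e-01  1.21279e+02]
 [-1.00000e+00 -1.80000e-02 -8.00000e-03  1.59803e+02]] 0.1818343833132295 [-0.08672605 -0.04988507 -6.57993552]
now [528.1 121.3 160.3] zang -1.358 xaxis [-0.018  0.004 -1.   ] rotvec [-0.088 -0.008  0.016] rows 2
[-4.9, 17.9, -31.3] [-0.044, -0.004, 0.008]
[-4.9, 19.3, -30.5] [-0.044, -0.004, 0.008]
```

View pics/wrist4.png

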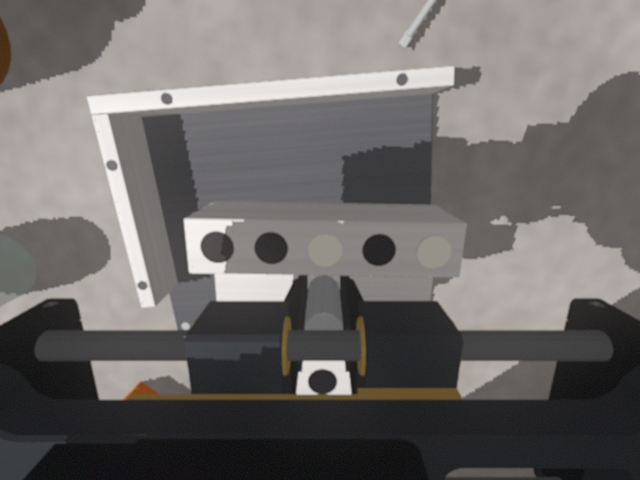

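View pics/scene4.png

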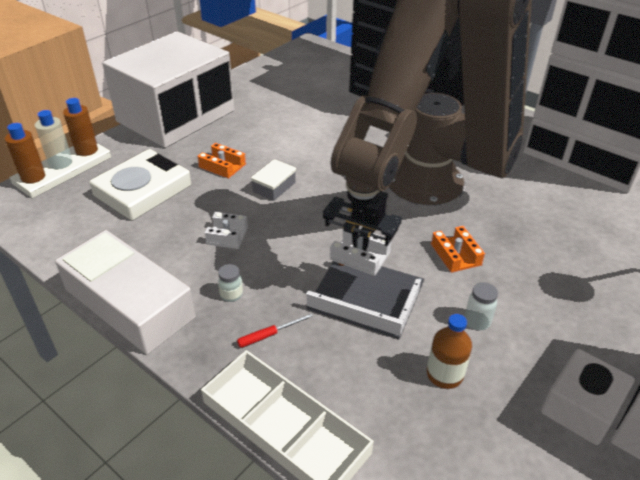

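```bash
python3 - <<'E'
from h import *
import cv2
c=env.get_calibration("wrist");T=np.load('w4.npy');C=T@c['hand_eye']
f=lambda u,z:ray(c,C,u,z)[:2]
lo=[f((88,98),57),f((453,67),57)];li=[f((107,114),57),f((455,85),57)];si=[f((107,114),57),f((154,305),57)];so=[f((92,114),57),f((141,307),57)]
for a in (lo,li):
    d=a[0]-a[1];print(np.round(a,1).tolist(),np.linalg.norm(d),np.arctan2(-d[0],d[1]))
for a in (si,so):
    d=a[0]-a[1];print(np.round(a,1).tolist(),np.linalg.norm(d),np.arctan2(d[1],d[0]))
b=[f((184,219),162.5),f((466,224),162.5)];d=b[0]-b[1];print(np.round(b,1),np.linalg.norm(d),np.arctan2(-d[0],d[1]), "tool", np.arctan2(T[1,2],T[0,2])+np.pi/2)
im=cv2.imread("pics/wrist4.png");cv2.imwrite("pics/w4c.png",cv2.resize(im[55:315,70:480],(800,507),interpolation=cv2.INTER_CUBIC))
E
```

```text
[[597.3, 300.9], [668.0, 63.7]] 247.4801741628857 0.2897842498858558
[[589.6, 287.8], [657.9, 58.9]] 238.9158890662933 0.28979573090872435
[[589.6, 287.8], [448.2, 246.0]] 147.44554546728313 0.28750125428206225
[[587.4, 298.0], [444.0, 256.4]] 149.28245094203572 0.28275768660448913
[[560.7 189. ]
 [584.6  69.6]] 121.79091807810595 0.19758141851869382 tool 0.21324237833639104
```

View pics/w4c.png

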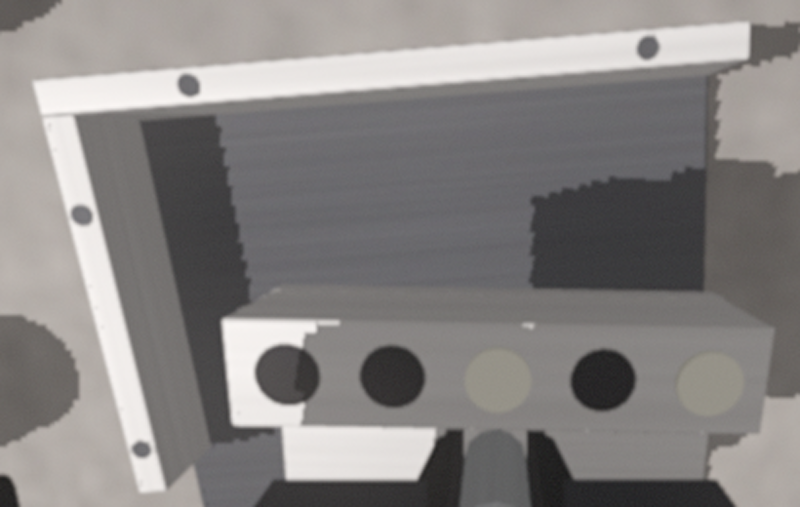

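Deck found: yaw is about 0.288 and the inner corner is at about (588.5, 288.5). That puts the seated block centre near (560, 215). I'll approach with an 8 mm gap to each fence.

```bash
python3 - <<'E'
from h import *
plan((554.7,205.5,110),-1.271,vmax=40)
E
```

```text
now [528.1 121.3 160.3] zang -1.358 xaxis [-0.018  0.004 -1.   ] rotvec [-0.087 -0.008  0.016] rows 3
[16.7, 14.9, -25.4] [-0.029, -0.003, 0.005]
[16.7, 15.5, -25.0] [-0.029, -0.003, 0.005]
[16.8, 16.2, -24.6] [-0.029, -0.003, 0.005]
```

Call:
step_arm(
  rows=[
    [17, 15, -25, -0.029, -0.003, 0.006],
    [17, 15, -25, -0.029, -0.003, 0.006],
    [16, 16, -24, -0.029, -0.003, 0.006],
    [0, 0, 0, 0, 0, 0],
    [0, 0, 0, 0, 0, 0],
  ],
)

```text
t: 7.55
eef_pos: [556.1, 203.7, 109.9]
tcp_rot: [1.232, 1.566, -0.041]
ft_force: [0.3, -0.0, -7.4]
opening: 0.182
```

```bash
python3 - <<'E'
from h import *
plan((554.7,205.5,68),-1.271,vmax=40);print(env.state()['ft_force'])
E
```

```text
now [556.1 203.7 109.9] zang -1.273 xaxis [ 0.005 -0.    -1.   ] rotvec [-0.002  0.002 -0.004] rows 2
[20.9, -0.5, -1.1] [-0.001, 0.001, -0.002]
[20.9, -0.5, -1.1] [-0.001, 0.001, -0.002]
[ 0.30880475 -0.00829323 -7.43009583]
```

Call:
step_arm(
  rows=[
    [14, 0, 0, 0, 0.001, -0.002],
    [14, 0, 0, 0, 0.001, -0.002],
    [12, 0, 0, 0, 0, 0],
    [0, 0, 0, 0, 0, 0],
    [0, 0, 0, 0, 0, 0],
  ],
)

```text
t: 8.18
eef_pos: [556.3, 201.7, 67.4]
tcp_rot: [-3.101, 1.57, 1.906]
ft_force: [-0.6, -0.6, -7.1]
opening: 0.179
```

```bash
python3 - <<'E'
from h import *
import cv2
plan((554.7,205.5,58),-1.271,vmax=40);print(env.state()['ft_force'])
for n in ("wrist","scene","side"): cv2.imwrite(f"pics/{n}5.png",env.read_camera(n)[:,:,::-1])
b=cv2.imread("pics/side5.png")[190:330,220:400];cv2.imwrite("pics/s5c.png",cv2.resize(b,None,fx=4,fy=4,interpolation=cv2.INTER_CUBIC))
E
```

```text
now [556.3 201.7  67.4] zang -1.276 xaxis [-0.     0.001 -1.   ] rotvec [-0.005 -0.001  0.   ] rows 1
[9.4, -0.4, -4.1] [-0.005, -0.001, 0.0]
[-0.62018465 -0.55574561 -7.13943829]
```

View pics/wrist5.png

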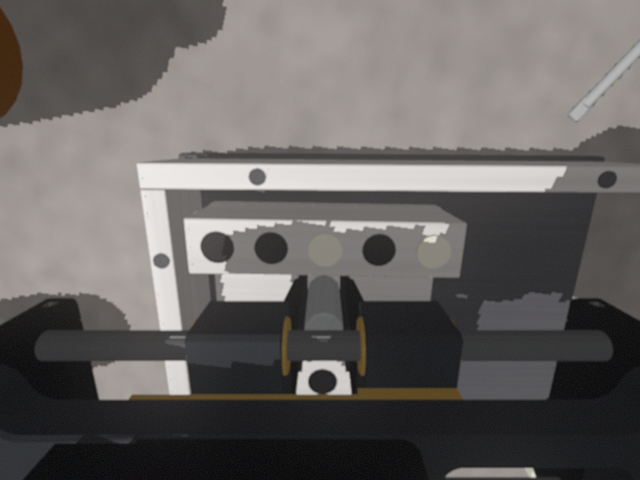

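View pics/s5c.png

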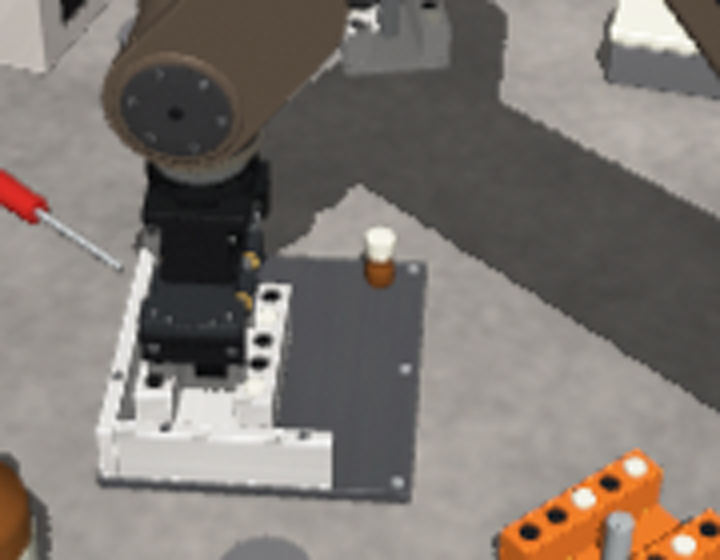

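The block is inside both fences, with its top corner at (185,218) against fence inner edges at y≈190 and x≈165, and nearly parallel to them. Lowering it onto the deck.

Call:
step_arm(
  rows=[
    [5, 0, -2, 0, 0, 0],
    [4, 0, -1, 0, 0, 0],
    [0, 0, 0, 0, 0, 0],
  ],
)

```text
t: 8.7
eef_pos: [555.5, 205.1, 58.7]
tcp_rot: [1.874, 1.569, 0.598]
ft_force: [0.4, 0.7, -6.2]
opening: 0.18
```

Call:
step_arm(
  rows=[
    [2, 0, 0, 0, 0, 0],
    [2, 0, 0, 0, 0, 0],
  ],
)

```text
t: 8.95
eef_pos: [555.6, 205.2, 54.6]
tcp_rot: [1.811, 1.569, 0.536]
ft_force: [0.5, -0.2, -7.7]
opening: 0.184
```

Call:
step_arm(
  rows=[
    [1, 0, 0, 0, 0, 0],
    [1, 0, 0, 0, 0, 0],
  ],
)

```text
t: 9.2
eef_pos: [555.8, 205.2, 54.3]
tcp_rot: [1.714, 1.568, 0.439]
ft_force: [-5.2, -1.7, 8.5]
opening: 0.183
```

Call:
step_arm(
  rows=[
    [-0.5, 2, -2, 0, 0, 0],
    [0, 2, -2, 0, 0, 0],
  ],
)

```text
t: 9.45
eef_pos: [558.6, 210.3, 55.0]
tcp_rot: [1.691, 1.568, 0.415]
ft_force: [-0.1, -0.8, -6.5]
opening: 0.183
```

Call:
step_arm(
  rows=[
    [0, 1, -2, 0, 0, 0],
    [0, 1, -1, 0, 0, 0],
  ],
)

```text
t: 9.7
eef_pos: [559.7, 214.1, 54.5]
tcp_rot: [1.718, 1.568, 0.442]
ft_force: [0.2, -0.1, -6.7]
opening: 0.186
```

Call:
step_arm(
  rows=[
    [0.6, 0.5, -0.5, 0, 0, 0],
  ],
)

```text
t: 9.82
eef_pos: [559.9, 214.5, 54.3]
tcp_rot: [1.484, 1.569, 0.208]
ft_force: [-4.7, -8.0, 9.6]
opening: 0.182
```

Call:
step_arm(
  rows=[
    [0.3, 1, -0.5, 0, 0, 0],
  ],
)

```text
t: 9.95
eef_pos: [560.4, 214.9, 54.3]
tcp_rot: [1.175, 1.57, -0.1]
ft_force: [-3.5, -4.1, 0.5]
opening: 0.185
```

Call:
step_arm(
  rows=[
    [0, 1, -1, 0, 0, 0],
  ],
)

```text
t: 10.07
eef_pos: [560.9, 215.5, 54.3]
tcp_rot: [-0.254, 1.57, -1.529]
ft_force: [-2.3, -12.6, -2.2]
opening: 0.183
```

Call:
step_arm(
  rows=[
    [0, 1, -0.5, 0, 0, 0],
  ],
)

```text
t: 10.2
eef_pos: [560.9, 215.5, 54.3]
tcp_rot: [-0.985, 1.567, -2.259]
ft_force: [-6.9, -8.2, 2.2]
opening: 0.189
```

Call:
step_arm(
  rows=[
    [0, 1, -0.5, 0, 0, 0],
  ],
)

```text
t: 10.32
eef_pos: [560.9, 215.5, 54.3]
tcp_rot: [-1.148, 1.565, -2.422]
ft_force: [-5.3, -7.9, 1.6]
opening: 0.184
```

Call:
step_arm(
  rows=[
    [0, 1.2, -0.6, 0, 0, 0],
  ],
)

```text
t: 10.45
eef_pos: [561.0, 215.6, 54.3]
tcp_rot: [-1.205, 1.562, -2.479]
ft_force: [-7.1, -9.8, 1.6]
opening: 0.181
```

Call:
step_arm(
  rows=[
    [0, 2, -1.5, 0, 0, 0],
    [0, 2, -1.5, 0, 0, 0],
  ],
)

```text
t: 10.7
eef_pos: [561.5, 215.7, 54.4]
tcp_rot: [-1.202, 1.553, -2.476]
ft_force: [-8.7, -18.9, 6.3]
opening: 0.183
```

```bash
python3 - <<'E'
from h import *
import cv2
s=env.state();T=wT(s);print(T[:3].round(4),s['ft_force'],s['moment'],s['qvel'].round(4),s['opening'])
np.save('w6.npy',T)
for n in ("wrist","scene","side"): cv2.imwrite(f"pics/{n}6.png",env.read_camera(n)[:,:,::-1])
im=cv2.imread("pics/wrist6.png")[130:330,120:520];cv2.imwrite("pics/w6c.png",cv2.resize(im,(800,400),interpolation=cv2.INTER_CUBIC))
b=cv2.imread("pics/side6.png")[210:310,230:330];cv2.imwrite("pics/s6c.png",cv2.resize(b,(600,600),interpolation=cv2.INTER_CUBIC))
E
```

```text
[[-1.430000e-02  9.560000e-01  2.931000e-01  5.614634e+02]
 [-1.120000e-02  2.929000e-01 -9.561000e-01  2.156714e+02]
 [-9.998000e-01 -1.690000e-02  6.500000e-03  5.440020e+01]] [ -8.66617954 -18.88172109   6.31131657] [-2.81665199  1.23258596  0.00557174] [ 0.0061  0.0107 -0.0274 -0.0233  0.0536  0.0209] 0.1830841642996733
```

View pics/w6c.png

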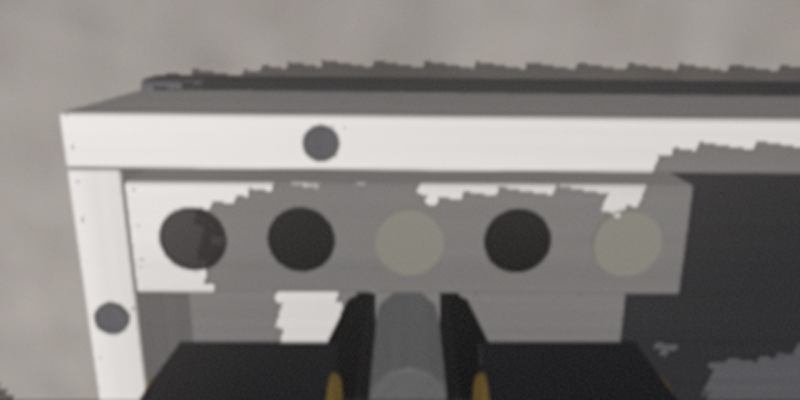

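View pics/s6c.png

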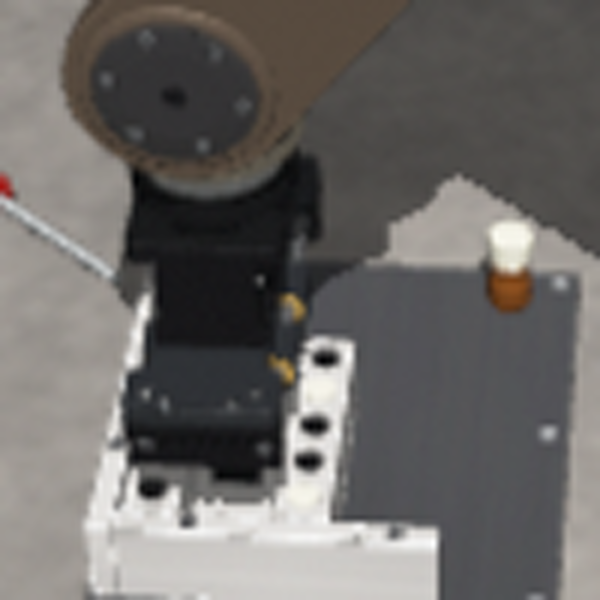

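The wrist view shows the block tight against the short fence (crop x≈122–125). A thin strip remains along the long fence (crop y≈170–183). I'll measure whether it is a real gap.

```bash
python3 - <<'E'
from h import *
import cv2
im=cv2.imread("pics/wrist6.png")
g=cv2.cvtColor(im,cv2.COLOR_BGR2GRAY)
for u in (195,230,275,340,400): print(u,g[184:230,u].tolist())
cv2.imwrite("pics/w6d.png",cv2.resize(im[180:240,150:250],(800,480),interpolation=cv2.INTER_NEAREST))
c=env.get_calibration("wrist");C=np.load('w6.npy')@c['hand_eye']
th=.288;Rm=np.array([[np.cos(th),np.sin(th)],[-np.sin(th),np.cos(th)]])
f=lambda u,z:(Rm@ray(c,C,(u[0]/2-.25+120,u[1]/2-.25+130),z)[:2]).round(1)
for n,p in dict(fo=(62,114),fi=(122,169),fi_r=(675,174),b_l=(126,184),b_r=(691,186),b_l2=(137,292),b_r2=(680,293)).items(): print(n,f(p,57))
E
```

```text
195 [112, 124, 159, 195, 220, 229, 231, 231, 231, 231, 231, 231, 231, 230, 230, 230, 229, 229, 230, 229, 228, 229, 228, 228, 229, 229, 229, 228, 217, 190, 149, 120, 117, 114, 114, 122, 151, 189, 213, 226, 228, 228, 228, 227, 226, 225]
230 [113, 115, 140, 179, 209, 224, 228, 229, 229, 229, 228, 228, 228, 228, 228, 228, 227, 228, 228, 227, 227, 227, 227, 227, 228, 228, 227, 228, 223, 206, 170, 127, 113, 113, 112, 117, 139, 178, 206, 221, 224, 224, 223, 224, 225, 218]
275 [110, 111, 127, 164, 197, 218, 226, 226, 216, 192, 152, 112, 96, 97, 99, 100, 99, 101, 99, 98, 99, 97, 96, 105, 139, 185, 214, 225, 226, 209, 171, 127, 110, 110, 109, 110, 120, 145, 160, 151, 130, 123, 122, 125, 124, 125]
340 [110, 107, 110, 135, 174, 202, 217, 222, 223, 222, 220, 220, 220, 220, 220, 221, 220, 221, 220, 220, 221, 220, 220, 221, 221, 222, 222, 223, 222, 218, 200, 165, 126, 109, 109, 109, 119, 151, 184, 205, 213, 215, 215, 208, 181, 141]
400 [111, 110, 108, 121, 153, 187, 210, 219, 220, 220, 219, 218, 218, 219, 218, 218, 219, 218, 218, 217, 216, 217, 217, 217, 218, 218, 219, 219, 221, 218, 204, 172, 131, 111, 111, 109, 114, 133, 151, 147, 131, 123, 124, 124, 126, 127]
fo [659.4 119. ]
fi [647.7 107.9]
fi_r [647.7 -11. ]
b_l [644.4 107.4]
b_r [645.  -14.8]
b_l2 [619.3 107.7]
b_r2 [619.9 -15.7]
```

View pics/w6d.png

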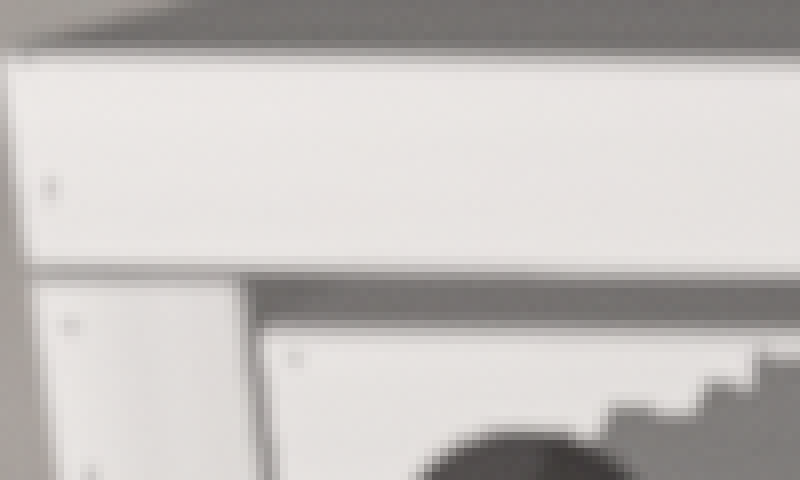

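The gap is real: about 3 mm to the long fence and under 1 mm to the short one. Friction from the short fence and the deck is holding the block in x. I'll unload y and the downward force, push x first, then y again.

Call:
step_arm(
  rows=[
    [-0.4, 0, 0.5, 0, 0, 0.01],
  ],
)

```text
t: 10.98
eef_pos: [561.8, 214.9, 54.8]
tcp_rot: [-0.783, 1.562, -2.057]
ft_force: [0.1, 1.1, -7.3]
opening: 0.181
```

Call:
step_arm(
  rows=[
    [-0.3, 1, 0.3, 0, 0, 0.005],
  ],
)

```text
t: 11.1
eef_pos: [562.9, 214.9, 54.9]
tcp_rot: [-0.155, 1.564, -1.429]
ft_force: [0.4, -0.5, -7.8]
opening: 0.185
```

Call:
step_arm(
  rows=[
    [0, 1.5, 0, 0, 0, 0.003],
  ],
)

```text
t: 11.22
eef_pos: [564.1, 215.5, 54.7]
tcp_rot: [0.195, 1.565, -1.079]
ft_force: [-5.5, -3.0, -2.4]
opening: 0.183
```

Call:
step_arm(
  rows=[
    [0, 1.5, 0, 0, 0, 0.003],
  ],
)

```text
t: 11.35
eef_pos: [564.1, 215.6, 54.5]
tcp_rot: [0.053, 1.565, -1.221]
ft_force: [-9.8, -7.3, 3.8]
opening: 0.187
```

Call:
step_arm(
  rows=[
    [0.3, 1.5, 0, 0, 0, 0.003],
  ],
)

```text
t: 11.48
eef_pos: [564.2, 215.6, 54.4]
tcp_rot: [-0.085, 1.564, -1.359]
ft_force: [-10.2, -7.1, 7.5]
opening: 0.184
```

```bash
cat > look.py <<'E'
from h import *
import cv2,sys
k=sys.argv[1];s=env.state();T=wT(s);F=s['ft_force'];th=.288
print("F deck",(.959*F[0]+.284*F[1]).round(1),(-.284*F[0]+.959*F[1]).round(1),F[2].round(1),"xax",T[:3,0].round(4),"zang",np.arctan2(T[1,2],T[0,2]).round(4),s['opening'],s['t'],s['qvel'].round(3))
np.save(f'w{k}.npy',T)
im=env.read_camera("wrist")[:,:,::-1];cv2.imwrite(f"pics/w{k}.png",im)
cv2.imwrite(f"pics/w{k}c.png",cv2.resize(im[170:290,140:480],(800,282),interpolation=cv2.INTER_CUBIC))
cv2.imwrite(f"pics/w{k}d.png",cv2.resize(im[180:240,150:250],(800,480),interpolation=cv2.INTER_NEAREST))
E
python3 look.py 7
```

```text
F deck -11.8 -3.9 7.5 xax [ 0.0013 -0.0062 -1.    ] zang -1.2738 0.1840185665852183 11.475 [ 0.002  0.003 -0.004 -0.002  0.008  0.001]
```

View pics/w7d.png

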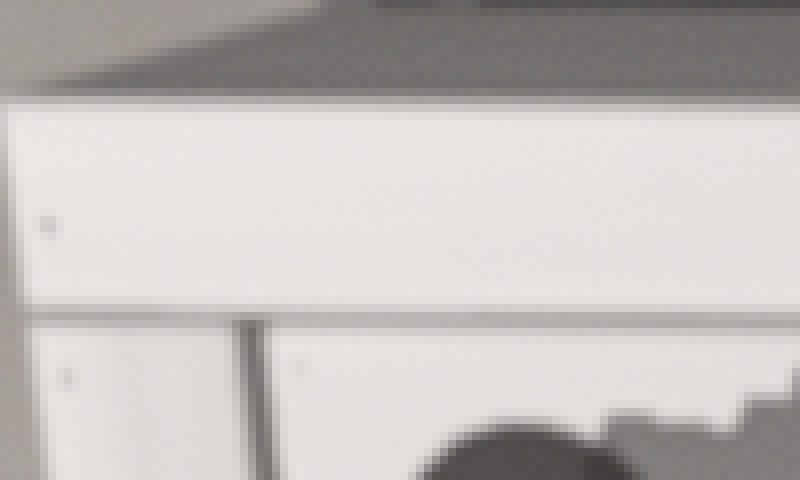

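View pics/w7c.png

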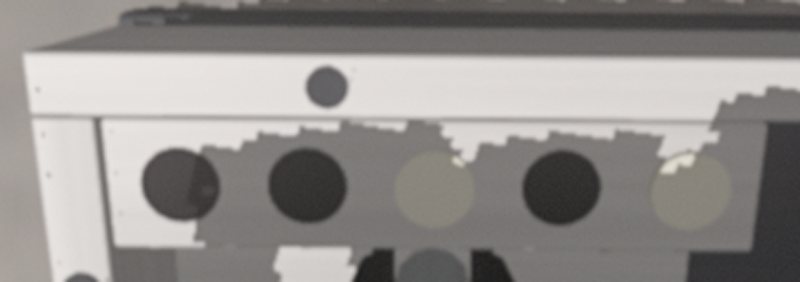

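The block is now flush with the long fence, and about 1 mm is left at the short fence. Next I'll push y while keeping some x.

Call:
step_arm(
  rows=[
    [-0.2, 0.5, -1.2, 0, 0, 0.002],
  ],
)

```text
t: 11.65
eef_pos: [563.8, 216.4, 54.6]
tcp_rot: [-0.017, 1.564, -1.291]
ft_force: [2.7, -12.8, -8.3]
opening: 0.182
```

Call:
step_arm(
  rows=[
    [-0.1, 0.7, -1.3, 0, 0, 0.002],
  ],
)

```text
t: 11.78
eef_pos: [563.9, 216.5, 54.6]
tcp_rot: [-0.014, 1.562, -1.287]
ft_force: [-0.1, -19.0, -2.7]
opening: 0.188
```

Call:
step_arm(
  rows=[
    [0, 1, -1.3, 0, 0, 0.002],
  ],
)

```text
t: 11.9
eef_pos: [563.9, 216.5, 54.5]
tcp_rot: [-0.108, 1.561, -1.381]
ft_force: [-4.0, -15.7, 2.2]
opening: 0.182
```

```bash
python3 look.py 8
```

```text
F deck -8.3 -13.9 2.2 xax [ 0.0019 -0.01   -0.9999] zang -1.2727 0.18187873121009773 11.9 [ 0.005  0.002 -0.005 -0.022  0.01   0.017]
```

View pics/w8d.png

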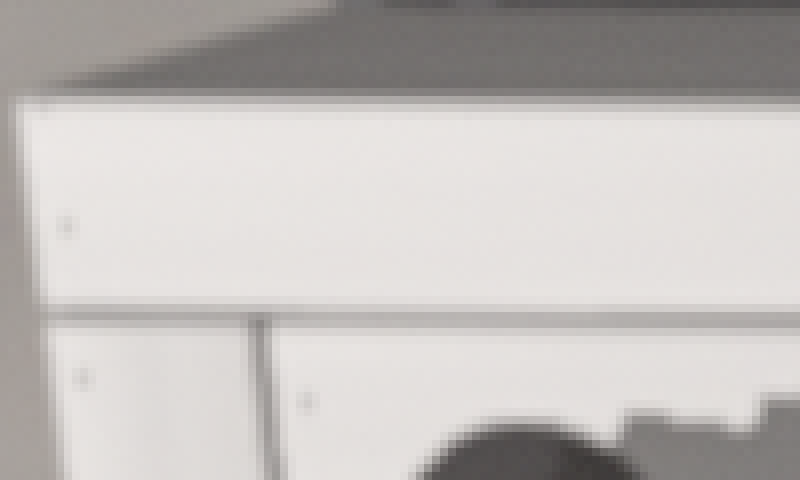

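View pics/w8c.png

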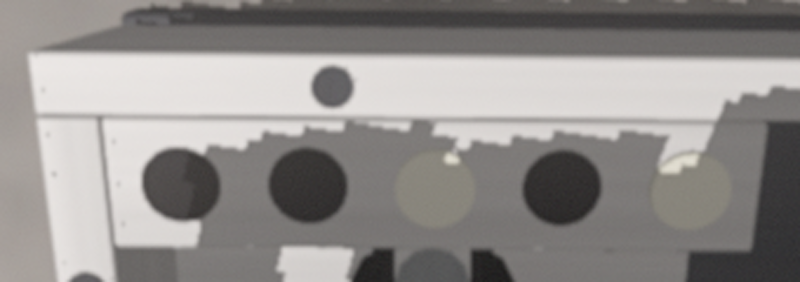

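The block is flush with both fences. I'll firm up both pushes and check that they hold steady.

Call:
step_arm(
  rows=[
    [0, 1.8, -1.6, 0, 0, 0.002],
  ],
)

```text
t: 12.08
eef_pos: [563.9, 216.5, 54.5]
tcp_rot: [-0.321, 1.558, -1.593]
ft_force: [-8.3, -20.7, 4.6]
opening: 0.185
```

Call:
step_arm(
  rows=[
    [0, 2.2, -1.9, 0, 0.003, 0.005],
  ],
)

```text
t: 12.2
eef_pos: [563.9, 216.5, 54.5]
tcp_rot: [-0.406, 1.559, -1.678]
ft_force: [-10.1, -24.4, 6.4]
opening: 0.187
```

```bash
python3 look.py 9; python3 look.py 10
```

```text
F deck -16.6 -20.5 6.4 xax [-0.0013 -0.012  -0.9999] zang -1.2721 0.1870729280380403 12.2 [-0.003  0.002 -0.004  0.012  0.009 -0.016]
F deck -14.2 -18.5 5.5 xax [-0.0014 -0.0119 -0.9999] zang -1.2721 0.18257862201356023 12.25 [ 0.    -0.     0.001  0.002 -0.002  0.002]
```

View pics/w10c.png

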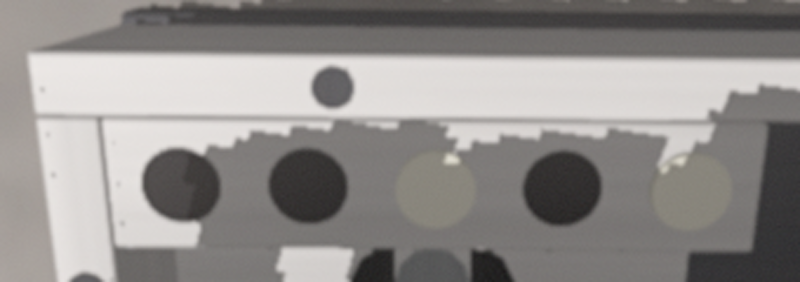

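Call:
step_arm(
  rows=[
    [0, 2.8, -1.8, 0, 0.004, 0.005],
  ],
)

```text
t: 12.42
eef_pos: [564.0, 216.5, 54.5]
tcp_rot: [-0.649, 1.56, -1.92]
ft_force: [-12.2, -23.0, 8.2]
opening: 0.188
```

```bash
for i in 11 12 13; do python3 look.py $i; done; python3 - <<'E'
from h import *
import cv2
for n in ("scene","side"): cv2.imwrite(f"pics/{n}9.png",env.read_camera(n)[:,:,::-1])
a=cv2.imread("pics/scene9.png")[170:370,190:520];b=cv2.imread("pics/side9.png")[170:370,190:440]
cv2.imwrite("pics/m9.png",np.hstack([cv2.resize(a,(480,291)),cv2.resize(b,(320,291))]))
print(env.state()['ft_force'],env.state()['eef_pos'])
E
```

```text
F deck -18.2 -18.6 8.2 xax [-0.0038 -0.0105 -0.9999] zang -1.2718 0.18796309775645853 12.425 [-0.01   0.005 -0.01   0.025  0.026 -0.03 ]
F deck -17.8 -18.9 7.4 xax [-0.004  -0.0104 -0.9999] zang -1.2718 0.18321327912628266 12.475 [ 0.    -0.001  0.001 -0.004 -0.005  0.003]
F deck -16.9 -17.8 6.8 xax [-0.0038 -0.0105 -0.9999] zang -1.2718 0.18243322921635127 12.525 [ 0.    -0.001  0.001 -0.001 -0.002  0.001]
[-11.71696458 -21.89076777   6.69865557] [563.93568558 216.51084942  54.50289749]
```

View pics/w13c.png

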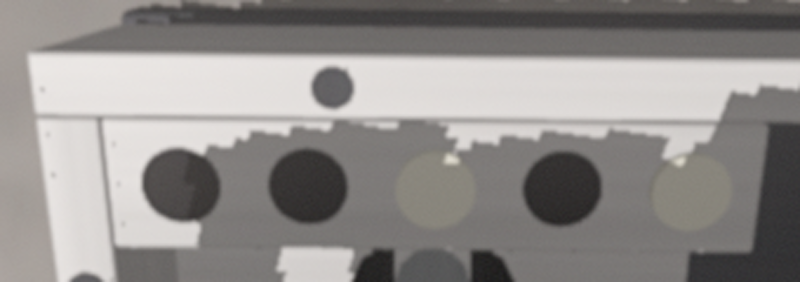

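View pics/m9.png

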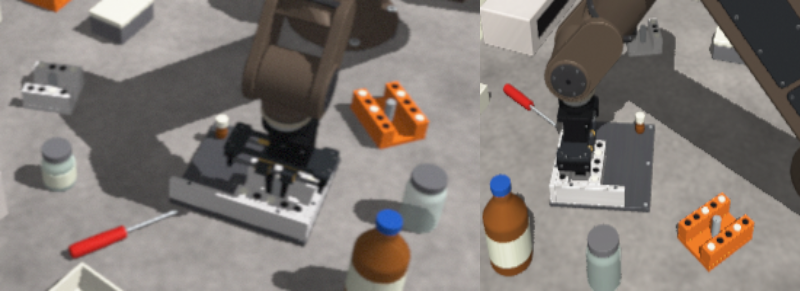

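Call:
step_arm(
  rows=[
    [-0.3, 3.5, -1.8, 0, 0.004, 0.006],
    [-0.3, 3.8, -2.0, 0, 0.004, 0.006],
  ],
)

```text
t: 12.92
eef_pos: [564.0, 216.6, 54.4]
tcp_rot: [-1.191, 1.557, -2.462]
ft_force: [-11.1, -24.8, 3.1]
opening: 0.185
```

```bash
for i in 14 15 16; do python3 look.py $i; done; python3 -c "
from h import *
print(env.state()['eef_pos'])"
```

```text
F deck -17.7 -20.6 3.1 xax [-0.0108 -0.0088 -0.9999] zang -1.2707 0.1851831988818821 12.925 [-0.004  0.011 -0.026  0.019  0.024 -0.028]
F deck -21.0 -19.5 7.3 xax [-0.0107 -0.0086 -0.9999] zang -1.2707 0.18525501800849628 12.975 [ 0.    -0.001  0.002 -0.002 -0.006  0.004]
F deck -20.9 -19.8 5.6 xax [-0.0106 -0.0086 -0.9999] zang -1.2708 0.18550614789930056 13.025 [-0.001 -0.001  0.001 -0.004 -0.003  0.004]
[564.15635788 216.6056366   54.36724297]
```

View pics/w16c.png

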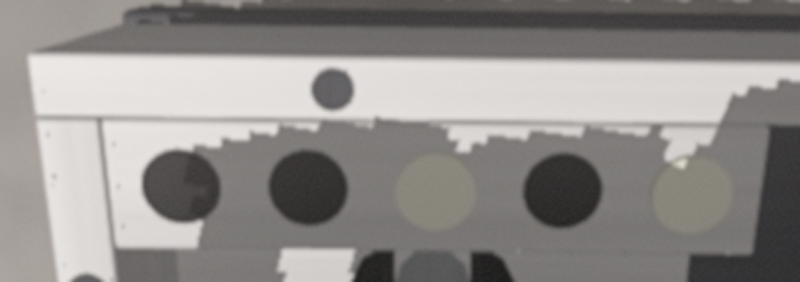

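The block is flush with both fences and held steadily at about 21 N and 20 N. The arm is at rest, so I'm handing in.

```bash
python3 -c "
from cell import env
print(env.job_done())"
```

```text
the job is handed in; nothing more can be done
None
```

I gripped the oblong block by its centre post, lifted it over the vial and set it on the deck. I then pressed it into the corner and handed it in at about 13 s, still gripped. The handover reports no verdict.

**First push failed:** it left about 3 mm at the long fence, held off by friction. I unloaded, pushed against the long fence first and then against the short one.

**Last checks:**
- **Fit:** the last wrist picture shows a closed seam at the long fence. At the short fence there is a thin dark line, under about 1 mm, and the block looks parallel to both.
- **Push:** the wrist force was steady at about 21 N towards the long fence and 20 N towards the short one. These readings include friction on the deck and the other fence. The true force on each fence was not measured separately, but should be well above 1.5 N.
- **Flat and still:** the tool was tilted about 0.014 rad, and joint speeds were near zero. The block's own tilt was not measured separately, but it was pressed onto the deck.
- **Other things:** the last scene and side pictures showed nothing else visibly moved. They were taken just before the final slight increase in push.

**Disagreement:** the cameras differed by about 4 mm on the block's starting position, along the closing direction of the jaws, so it did no harm.

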